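# Two-stage self-test of the emergency light

### The job

Run the self-test of the slim emergency light in the clip rail: from above, press the tall round test cap at the end of the light down to its halfway stop, hold it there for two seconds, then press it fully down for a moment. Let go so that it springs right back up. Leave the grey socket tester, which has a small button of its own, alone.

Things in the scene. Friction and masses are not known exactly. Their poses are not given: they have to be found in the camera images.
- test_cap (a point): Top centre of the test cap, an upright white plastic cylinder 32 mm across, 26 mm proud of a fixed slim white light (60 x 300 x 30 mm, lying flat in two chrome clips, lens up), 35 mm from one short end; the other end has only a low clear dome. Untouched it is 132 mm above the table, 20 mm above the lens cover (edge 45 mm away). z up, y along the light to the dome. Moves with the cap.
- test_first (a joint): First stage of the test cap, straight down: 0 m untouched, 0.010 m at the halfway stop (and beyond it). Springs take 1.5 N at the start, 3.5 N on reaching the stop. At the stop nothing more moves until the push exceeds 11 N. It springs back up when let go.
- test_second (a joint): Second stage of the test cap, straight down, past the halfway stop: 0 m until the push exceeds 11 N, 0.010 m when fully down (15 N, then a hard stop; the cap's top is then 20 mm lower than untouched). Springs back when let go.
- tester_key (a point): Centre of the top of the small round button (18 mm across, 8 mm proud) on the grey plastic socket tester, a loose block 50 x 66 mm and 36 mm high with three brass pins on one side, on the mesh floor. Not to be pressed or shoved. Its own z axis is up.

How it is judged:
On the way, in this order (a step that is already met when the one before it is completed fails the run):
1. the test cap is pressed to its halfway stop and held there for a second or more (value of joint test_first above 0.008 m and value of joint test_second below 0.005 m), for 1 s.
2. then the test cap is pressed fully down (value of joint test_second above 0.008 m), for 0.1 s.
At the end, for the whole second after the job is handed in: The test cap has been let go and is back up: both stages within 2 mm of untouched (value of joint each of test_first, test_second below 0.002 m).
It fails at once if the socket tester's button is pressed or the tester is shoved (its button's top moves more than 4 mm) (distance of tester_key from where it was at the start of the episode above 0.004 m).
It also fails if it takes over 32 s, if anything falls off the work surface, if the arm or the gripper's body presses on something with over 40 N, if the wrist force passes 120 N, or if a joint passes its speed limit or range.

### The arm

A 7-joint arm with a two-finger parallel gripper is mounted at the origin on the work surface. World frame = base frame: x ahead of the robot, y to its left, z up, the work surface at z = 0. Lengths are in m, angles in rad, forces in N, time in s.
With the tool pointing down it reaches from about 0.35 to 0.9 m from the base axis. Payload 19.9 kg.
Tool frame: the origin (TCP) lies midway between the tips of the shut fingers; the grasp point (between the pads) lies 19 mm behind it (robot.tcp_to_grasp is the distance from the TCP to the grasp point, in m); z points along the fingers, y is the direction in which the jaws open and shut (so a half turn about z gives the same grasp; the last joint's range is limited). The gripper opens to 85 mm and grips with 20 to 120 N. Pads are 22 mm wide; open, the fingers measure 114 mm over their backs; the gripper's body (76 mm by 85 mm) begins 54 mm behind the grasp point. The pads swing forward as they close: fully open they stand 13 mm farther back than shut.
Start: joints at [1.234, 0.417, -0.01, 1.614, 0.005, 1.111, -0.053], TCP at [0.182, -0.598, 0.231] pointing down, gripper open.
Joint ranges: [-2.81, 2.81], [-0.39, 2.02], [-1.27, 1.25], [0.06, 2.57], [-1.19, 4.33], [0.19, 2], [-2.82, 2.82]. Speed limits (rad/s): [1.89, 1.89, 2.39, 2.39, 3.01, 3.01, 3.01].

### API

Orientations are given as [roll, pitch, yaw] about the fixed x, y, z axes, in that order (R = Rz(yaw) Ry(pitch) Rx(roll)).
In Python, from cell import robot, read_camera, outline_of, pinpoint gives the robot as it stands. The module is installed in compiled form; this text tells all that it offers.
- The arm moves only by the tool play_rows, never from a script. Its argument "deltas" is a list of rows, each a list of 5 numbers: the finger opening in m, from 0 to 0.0854, then the shift along the tool's x, y, z in m, then the turn about the tool's z in degrees. A call has 1 to 8 rows; each row is the pose to reach, as a shift and turn from the pose commanded when the call began, along the tool's axes at that moment; what a row does not reach only later rows make up. A row lasts 1/8 s, in which the tool goes at most 62.5 mm and 10.7 degrees, less where a joint would pass 70% of its speed; a pose out of reach is approached as far as the arm can. A call with a gripper value outside its range is refused whole. The fingers move at their own pace and stop on an object; "force" is the grip in N (left out, the last holds). Time passes only in rows, so rows that repeat a pose let the fingers close. It gives the time, the measured TCP pose, the force and the opening at its end, in the units of the state.
- robot.get_obs(): the state, without advancing time (a new reading comes with each control period).
- read_camera(name): name is "scene" or "top" or "wrist"; returns a dict with "img" (400x640x3 uint8, red, green, blue), "z_map" (400x640 float32, m along the optical axis (not along the pixel's ray), 0 where there is no reading), "vfov" (degrees; the focal length in pixels is half the picture's height over the tangent of half this angle, whatever the lens; pixels are square), "cx", "cy" (the principal point, pixels), "rvec" (rotation vector, rad) and "tvec" (3), from world to camera coordinates, as OpenCV has them. Camera axes: x right, y down, z forward; pixel columns grow to the right and rows downward; lengths in m; the calibration is good to about 2 mm. The wrist camera is an equidistant fisheye: a pixel r from the principal point sees the ray r / f radians off the axis. A picture is of the moment at which its call begins.
- robot.hand_in(): hands the job in, once; it reports no verdict.
Trained networks look in a picture, given as the dict that the camera call returned (one of the last four; its "shot" number tells which), for a name from the list of things; names that differ only in an ending like _2 or _b are one class to them, and where a whole thing is asked for, a point or a joint stands for the part that bears it (a point fixed in the world has none). Each returns a list of dicts, best first, with "score" (0 to 1); they miss things now and then, are a little off and sometimes report something else, mostly with a low value. They report only what shows in the picture. A call takes as long as a camera call.
- outline_of(picture, thing): "region" (400x640 bool, what is visible of it).
- pinpoint(picture, thing): "point" ([x, y, z] in m, in world coordinates, good to about 4 mm: a listed point, or the origin of a listed thing).
The state is a dict: "t": time; "joints": joint angles; "qvel": joint speeds; "effort": joint torques, N m; "tool_pos": TCP position; "eef_rot": TCP orientation; "wrist_force": force on the tool from outside, world axes, zero at the start; "ft_torque": the same for the moment, N m; "width": opening from 0.0 (shut) to 1.0 (fully open).
Only numpy, scipy, OpenCV 4.12 (cv2) and the standard library are available. Lean on these libraries where they do the work, as an engineer would, in place of code of your own. Each camera call takes 0.05 s, during which the arm holds its last target.

## Working session

There is one attempt and no reset: what is moved stays moved. The work goes in short steps, Python scripts to look and compute and a tool call to move; the robot and the scene stay as the last step left them, time stands still between calls to the robot, and variables do not carry over. Pictures are saved under pics/ and viewed, and the job is handed in when it is done.

Besides the shell and the picture viewer there is one more tool, called after "Emit:" by a JSON object that holds its "api" and its "payload". play_rows: Moves the arm, as the interface text tells. Its arguments: {"type":"object","properties":{"deltas":{"type":"array"},"force":{"type":"number"}},"required":["deltas"]}

```bash
mkdir -p pics; cat > h.py <<'E'
import cv2,numpy as np
from cell import robot, read_camera, outline_of, pinpoint
def save(p,n): cv2.imwrite(n,cv2.cvtColor(p["img"],cv2.COLOR_RGB2BGR))
E
python3 - <<'E'
from h import *
o=robot.get_obs(); print(o["t"],o["tool_pos"],o["eef_rot"],o["wrist_force"],o["width"])
for n in ["scene","top"]:
    p=read_camera(n); save(p,f"pics/{n}1.png")
    for t in ["test_cap","tester_key"]:
        for r in pinpoint(p,t)[:3]: print(n,t,r["score"],np.round(r["point"],4))
E
```

```text
0.0 [ 0.18208165 -0.59751778  0.23063395] [-3.14030490e+00  8.97203529e-05  2.95760322e-01] [-0.25685136  0.19188368 -0.54923697] 0.9938103543499129
scene test_cap 0.79 [ 0.6026 -0.3177  0.135 ]
scene tester_key 0.34 [0.4766 0.2478 0.082 ]
top test_cap 0.57 [ 0.6101 -0.317   0.1301]
top test_cap 0.32 [0.4735 0.2478 0.0834]
top tester_key 0.61 [0.4722 0.252  0.0832]
```

View pics/top1.png

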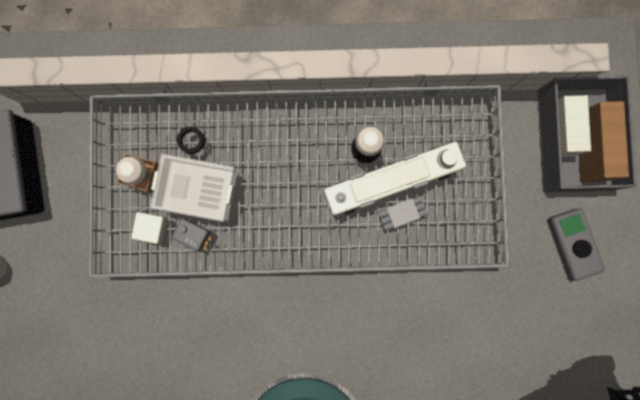

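View pics/scene1.png

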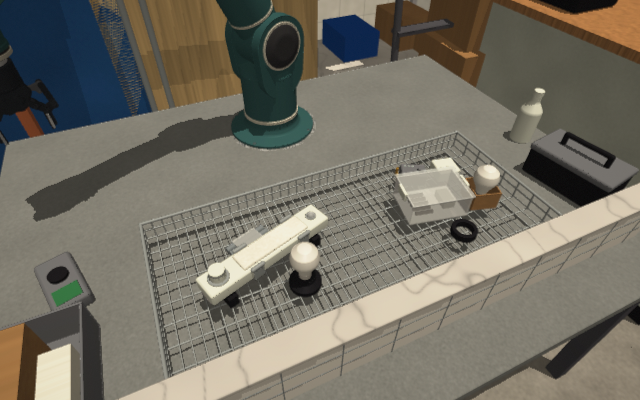

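The top view shows the cap at about (448,157) on the light's right end and the low dome at (340,198). A bulb stands at (370,142), and the tester at (192,235) is far away. I'll refine the cap centre with depth.

```bash
cat >> h.py <<'E'
def cloud(p):
    f=200/np.tan(np.radians(p["vfov"])/2); z=p["z_map"]; v,u=np.mgrid[:400,:640]
    c=np.stack([(u-p["cx"])/f*z,(v-p["cy"])/f*z,z],-1)
    R=cv2.Rodrigues(np.array(p["rvec"],float))[0]
    return (c-np.array(p["tvec"]).ravel())@R, z>0
E
python3 - <<'E'
from h import *
for n in ["scene","top"]:
    p=read_camera(n); c,ok=cloud(p)
    m=ok&(np.hypot(c[...,0]-.606,c[...,1]+.317)<.04)
    t=m&(c[...,2]>.124)&(c[...,2]<.142)
    q=c[t]; (x,y),r=cv2.minEnclosingCircle(q[:,:2].astype(np.float32))
    print(n,t.sum(),q.mean(0).round(4),np.median(q[:,2]),(x,y,r),np.histogram(c[m][:,2],bins=np.arange(.09,.16,.005)))
    print(" max z within .12:",np.max(c[ok&(np.hypot(c[...,0]-.606,c[...,1]+.317)<.15)][:,2]))
E
```

```text
scene 219 [ 0.611  -0.317   0.1289] 0.12914476561734242 (0.6090355515480042, -0.31626269221305847, 0.01678626611828804) (array([ 45,  70, 542, 139,  32,  25,  26, 161,  52,   0,   0,   0,   0,
         0]), array([0.09 , 0.095, 0.1  , 0.105, 0.11 , 0.115, 0.12 , 0.125, 0.13 ,
       0.135, 0.14 , 0.145, 0.15 , 0.155, 0.16 ]))
 max z within .12: 0.14834378313000957
top 200 [ 0.6071 -0.318   0.131 ] 0.13125136436732482 (0.6078907251358032, -0.31841906905174255, 0.016602084040641785) (array([  4,  12, 322, 361,  27,  12,   9,  69, 122,   8,   0,   0,   0,
         0]), array([0.09 , 0.095, 0.1  , 0.105, 0.11 , 0.115, 0.12 , 0.125, 0.13 ,
       0.135, 0.14 , 0.145, 0.15 , 0.155, 0.16 ]))
 max z within .12: 0.1526553702036277
```

Emit:
{"api": "play_rows", "payload": {"deltas": [[0,0.05,-0.015,0,0],[0,0.1,-0.03,0,0],[0,0.155,-0.046,0,0],[0,0.21,-0.062,0,0],[0,0.265,-0.078,0,0],[0,0.32,-0.094,0,0],[0,0.375,-0.11,0,0],[0,0.43,-0.126,0,0]], "force": 40}}

```text
t: 1.4
tool_pos: [0.5582, -0.3509, 0.2313]
eef_rot: [3.141, -0.0, 0.296]
wrist_force: [-0.8, -1.3, 0.0]
width: -0.004
```

Emit:
{"api": "play_rows", "payload": {"deltas": [[0,0.03,-0.009,0,0],[0,0.059,-0.0177,0,0],[0,0.059,-0.0177,0.02,0],[0,0.059,-0.0177,0.04,0],[0,0.059,-0.0177,0.05,0],[0,0.059,-0.0177,0.05,0]]}}

```text
t: 2.15
tool_pos: [0.6073, -0.3183, 0.1804]
eef_rot: [-3.141, 0.001, 0.295]
wrist_force: [0.5, 0.6, -0.3]
width: 0.0
```

Emit:
{"api": "play_rows", "payload": {"deltas": [[0,0.001,0,0.02,0],[0,0.001,0,0.035,0],[0,0.001,0,0.04,0],[0,0.001,0,0.04,0]]}}

```text
t: 2.65
tool_pos: [0.6089, -0.3175, 0.141]
eef_rot: [-3.141, 0.0, 0.296]
wrist_force: [-0.2, -0.1, 0.2]
width: 0.003
```

```bash
python3 - <<'E'
from h import *
p=read_camera("scene"); i=p["img"][220:330,150:320]; cv2.imwrite("pics/s2.png",cv2.resize(i[...,::-1],None,fx=4,fy=4,interpolation=cv2.INTER_CUBIC))
o=robot.get_obs();print(o["t"],o["tool_pos"],o["wrist_force"])
E
```

```text
2.7 [ 0.60916185 -0.3176125   0.14144967] [-1.35959115 -0.1887528   0.43690633]
```

View pics/s2.png

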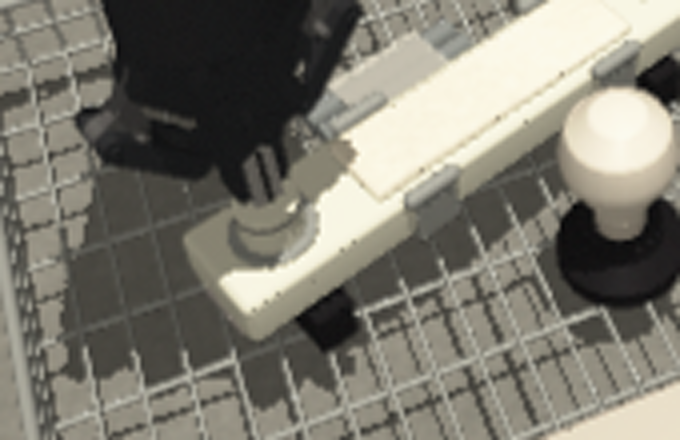

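The shut fingertips stand centred just above the cap, at crop (265,195). I'll press in small steps.

Emit:
{"api": "play_rows", "payload": {"deltas": [[0,0,0,0.006,0],[0,0,0,0.012,0],[0,0,0,0.016,0],[0,0,0,0.016,0]]}}

```text
t: 3.2
tool_pos: [0.6091, -0.3176, 0.1251]
eef_rot: [3.142, -0.0, 0.296]
wrist_force: [0.9, -0.0, 3.4]
width: -0.001
```

Emit:
{"api": "play_rows", "payload": {"deltas": [[0,0,0,0.001,0],[0,0,0,0.002,0],[0,0,0,0.002,0]]}}

```text
t: 3.58
tool_pos: [0.6091, -0.3176, 0.1233]
eef_rot: [3.141, -0.0, 0.296]
wrist_force: [0.8, -1.2, 2.5]
width: -0.001
```

Emit:
{"api": "play_rows", "payload": {"deltas": [[0,0,0,0.001,0],[0,0,0,0.001,0]]}}

```text
t: 3.82
tool_pos: [0.6091, -0.3176, 0.1223]
eef_rot: [3.142, -0.0, 0.296]
wrist_force: [0.3, -1.1, 2.8]
width: -0.002
```

Emit:
{"api": "play_rows", "payload": {"deltas": [[0,0,0,0.0005,0],[0,0,0,0.0005,0]]}}

```text
t: 4.08
tool_pos: [0.6092, -0.3176, 0.1221]
eef_rot: [3.141, -0.0, 0.296]
wrist_force: [-0.1, 0.4, 6.8]
width: 0.001
```

Emit:
{"api": "play_rows", "payload": {"deltas": [[0,0,0,0.0002,0],[0,0,0,0.0002,0]]}}

```text
t: 4.32
tool_pos: [0.6092, -0.3176, 0.1221]
eef_rot: [3.141, -0.0, 0.296]
wrist_force: [-0.9, -0.7, 8.3]
width: 0.003
```

```bash
python3 - <<'E'
from h import *
for k in range(5):
    o=robot.get_obs();print(o["t"],o["tool_pos"],o["wrist_force"]); read_camera("top")
E
```

```text
4.325 [ 0.60920976 -0.31763171  0.12207922] [-0.85207209 -0.68739589  8.2978459 ]
4.375 [ 0.60920982 -0.31763472  0.12208924] [-0.95475714 -0.44110111  8.15411915]
4.425 [ 0.6092027  -0.31763108  0.12207986] [-1.25881104  0.09141073  8.3728609 ]
4.475 [ 0.6091872  -0.31764835  0.12204954] [0.342506   0.45904919 8.37052811]
4.525 [ 0.60919929 -0.31763899  0.12210301] [-1.55498773  0.40236553  8.73940991]
```

The cap sits at the halfway stop: 8.4 N and z steady at 122.1 mm. I'll hold it there for 2 s.

Emit:
{"api": "play_rows", "payload": {"deltas": [[0,0,0,0,0],[0,0,0,0,0],[0,0,0,0,0],[0,0,0,0,0],[0,0,0,0,0],[0,0,0,0,0],[0,0,0,0,0],[0,0,0,0,0]]}}

```text
t: 5.58
tool_pos: [0.6092, -0.3176, 0.1221]
eef_rot: [3.141, -0.0, 0.296]
wrist_force: [-0.3, -0.0, 8.3]
width: 0.003
```

Emit:
{"api": "play_rows", "payload": {"deltas": [[0,0,0,0,0],[0,0,0,0,0],[0,0,0,0,0],[0,0,0,0,0],[0,0,0,0,0],[0,0,0,0,0],[0,0,0,0,0],[0,0,0,0,0]]}}

```text
t: 6.58
tool_pos: [0.6092, -0.3176, 0.1221]
eef_rot: [3.141, -0.0, 0.296]
wrist_force: [-1.4, 0.5, 8.0]
width: 0.0
```

Emit:
{"api": "play_rows", "payload": {"deltas": [[0,0,0,0.004,0],[0,0,0,0.008,0],[0,0,0,0.011,0],[0,0,0,0.012,0],[0,0,0,0.012,0],[0,0,0,0.012,0]]}}

```text
t: 7.32
tool_pos: [0.6097, -0.3179, 0.1117]
eef_rot: [3.14, -0.001, 0.296]
wrist_force: [-6.0, 2.3, 25.5]
width: 0.003
```

25 N with 10.4 mm of further travel means it's on the hard stop. Now I'll release.

Emit:
{"api": "play_rows", "payload": {"deltas": [[0,0,0,-0.01,0],[0,0,0,-0.025,0],[0,0,0,-0.045,0],[0,0,0,-0.07,0],[0,0,0,-0.1,0],[0,0,0,-0.12,0],[0,0,0,-0.12,0]]}}

```text
t: 8.2
tool_pos: [0.6095, -0.3177, 0.2312]
eef_rot: [3.14, -0.002, 0.296]
wrist_force: [-0.3, -0.3, 0.1]
width: 0.003
```

Emit:
{"api": "play_rows", "payload": {"deltas": [[0,-0.04,0,0,0],[0,-0.08,0,0,0],[0,-0.12,0,0,0],[0,-0.15,0,0,0],[0,-0.15,0,0,0]]}}

```text
t: 8.82
tool_pos: [0.4632, -0.3623, 0.2289]
eef_rot: [-3.141, 0.002, 0.293]
wrist_force: [1.3, 0.3, -0.8]
width: 0.001
```

```bash
python3 - <<'E'
from h import *
p=read_camera("scene"); i=p["img"][180:330,150:350]; cv2.imwrite("pics/s3.png",cv2.resize(i[...,::-1],None,fx=3,fy=3)) 
c,ok=cloud(p); m=ok&(np.hypot(c[...,0]-.609,c[...,1]+.317)<.018)&(c[...,2]>.115)&(c[...,2]<.142)
print(m.sum(),np.median(c[m][:,2]))
for n in ["test_cap","tester_key"]: print([(r["score"],r["point"]) for r in pinpoint(p,n)[:2]])
o=robot.get_obs();print(o["t"],o["tool_pos"],o["wrist_force"])
E
```

```text
266 0.1289237184118921
[(0.81, [0.6056, -0.3138, 0.1348]), (0.46, [0.4762, 0.2488, 0.0831])]
[(0.51, [0.4746, 0.2467, 0.0823]), (0.18, [0.6026, -0.3151, 0.1378])]
8.975 [ 0.46609875 -0.36069001  0.22903657] [ 0.4739182  -0.16549482 -0.02500786]
```

View pics/s3.png

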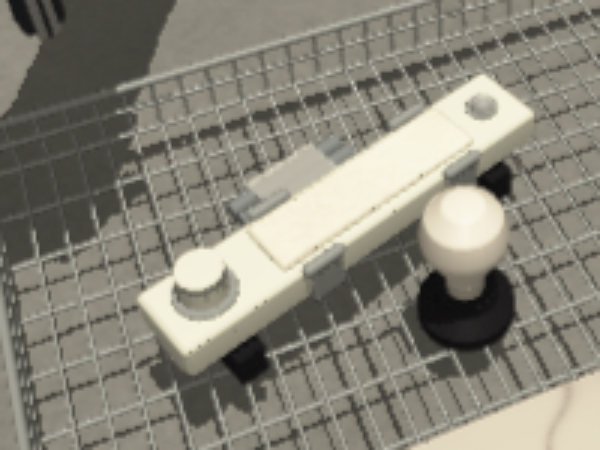

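The cap at crop (203,272) stands fully proud again. Its depth, 0.129 m, is the same as before the press in this camera.

```bash
python3 -c "
from cell import robot
print(robot.hand_in())"
```

```text
the job is handed in; nothing more can be done
None
```

I ran the light's self-test and handed the job in at about 9 s of the 32 s allowed; the hand-in gave no verdict.

- **Halfway stop:** I pressed the cap with shut fingers from above. It stopped at a TCP height of 122.1 mm with a steady force of about 8.3 N, and I held it there for over 2 s.
- **Fully down:** I then pressed about 10.4 mm further to the hard stop. The wrist force read 25 N, and it stayed there for a few tenths of a second.
- **Release:** I lifted clear and the wrist force went back to about zero. The scene camera's depth at the cap top was 0.129 m, the same as before the press.
- **Tester:** I never went near the socket tester, and its detected position changed by only about 2 mm, within the detector's error.

The two cameras put the cap top at 129 and 131 mm against the stated 132 mm, which is within calibration error. No check failed.

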